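Drift the saw stop into line

ROBOT

A 6-joint arm with a two-finger parallel gripper is mounted at the origin on the work surface. World frame = base frame: x ahead of the robot, y to its left, z up, the work surface at z = 0. Lengths are in m, angles in rad, forces in N, time in s.
With the tool pointing down it reaches from about 0.35 to 0.95 m from the base axis. Payload 17.4 kg.
Tool frame: the origin (TCP) lies midway between the tips of the shut fingers; the grasp point (between the pads) lies 19 mm behind it; z points along the fingers, y is the direction in which the jaws open and shut (so a half turn about z gives the same grasp; the last joint's range is limited). The gripper opens to 93 mm and grips with 3 to 60 N. Pads are 15 mm wide; open, the fingers measure 128 mm over their backs; the gripper's body (75 mm by 188 mm) begins 65 mm behind the grasp point.
Start: joints at [1.114, 0.116, 1.442, -0, 1.584, -0.038], TCP at [0.275, 0.617, 0.219] pointing down, gripper open.
Joint ranges: [-2.83, 2.83], [-0.83, 2.19], [0.07, 2.5], [-1.14, 4.28], [0.01, 3], [-2.97, 2.97]. Speed limits (rad/s): [1.89, 1.89, 2.22, 3.14, 3.14, 3.14].

INTERFACE

Orientations are given as a unit quaternion [w, x, y, z].
In Python, from bench import env gives the robot as it stands.
- The arm moves only by the tool servo_tool, never from a script. Its argument "steps" is a list of rows, each a list of 6 numbers: the shift along the tool's x, y, z in mm, then the turn, a rotation vector about the tool's x, y, z in rad. In form: [[dx, dy, dz, wx, wy, wz], ...]. A call has 1 to 20 rows; each row is the pose to reach, as a shift and turn from the pose commanded when the call began, along the tool's axes at that moment; what a row does not reach only later rows make up. A row lasts 1/10 s, in which the tool goes at most 50 mm and 8.59 degrees, less where a joint would pass 70% of its speed; a pose out of reach is approached as far as the arm can. A call with a gripper value outside its range is refused whole. "claw" is the gripper command: -1 is fully open, 1 is shut, values between are in proportion, set as the call begins (left out, the last holds). The fingers move at their own pace and stop on an object; "force" is the grip in N (left out, the last holds). Time passes only in rows, so rows that repeat a pose let the fingers close. It gives the time, the measured TCP pose, the force and the opening at its end, in the units of the state.
- env.get_state(): the state, without advancing time (a new reading comes with each control period).
- env.capture(name): name is "scene" or "side" or "wrist"; returns a dict with "pixels" (480x640x3 uint8, red, green, blue), "mtx" (3x3 intrinsics, pixels), "R" (3x3) and "t" (3): a world point X has camera coordinates R X + t. Camera axes: x right, y down, z forward; pixel columns grow to the right and rows downward; lengths in m; the calibration is good to about 2 mm. A picture is of the moment at which its call begins. There is no depth.
- env.close_job(): hands the job in, once; it reports no verdict.
The state is a dict: "t": time; "joint_pos": joint angles; "joint_vel": joint speeds; "tau": joint torques, N m; "eef_pos": TCP position; "ee_rot": TCP orientation; "force": force on the tool from outside, world axes, zero at the start; "ft_torque": the same for the moment, N m; "gripper_width": finger opening in m.
Only numpy, scipy, OpenCV 4.12 (cv2) and the standard library are available. Lean on these libraries where they do the work, as an engineer would, in place of code of your own. Each camera call takes 0.05 s, during which the arm holds its last target.

TASK

Take the tapered steel drift out of its wooden stand and push it down through the hole in the sliding stop plate and the hidden hole of the bar beneath, so that the taper draws the plate into line and the drift sits upright with its collar fully home on the plate. Feel your way and push gently, with no more than about 20 N down or sideways, so that the holes are not scored; let the drift move the plate, not the hand. Leave the drift in place, let go, and leave the other things on the bench alone.

Things in the scene. Friction and masses are not known exactly. Their poses are not given: they have to be found in the camera images.
- drift: Loose tapered steel drift, 240 g, upright in the stand. Origin at the centre of its small lower end, z up its axis. Taper 4 mm across at the tip to 16 mm at 45 mm up, plain 16 mm shank to 65 mm, round collar 29 mm across from 65 to 70 mm, then a square dark grip 22 x 22 mm from 70 to 112 mm, its flats facing the body's x and y.
- drift_shoulder (a point): Point on the drift's axis at the underside of the collar, 65 mm above the tip; the collar rests on the plate when home.
- drift_tip (a point): Centre of the drift's small lower end (same point as the drift's origin).
- stand: Fixed wooden block 90 x 90 x 76 mm (origin: centre of its underside) with a 21 mm hole, 70 mm deep, in the middle of its top; the drift hangs in it with its collar on the block's top, 76 mm above the bench. Draw the drift straight up by more than 66 mm to clear it.
- stop_bed: Fixed timber cradle, 100 (x) by 260 mm (y), origin at the centre of its underside, z up. Two steel guide strips 12 mm wide run along y at x = +-43 mm, tops 88 mm up. Under the sliding plate lies a fixed steel bar, 70 to 80 mm above the bench, with one 17.5 mm through hole (see plate_hole). Below it the cradle is empty down to 14 mm above the bench. The bar and plate count as part of the bed.
- stop_slide: Sliding aluminium plate 70 x 130 x 8 mm on top of the bar (80 to 88 mm above the bench); it slides only along the bed's y, up to 8 mm each way from mid-travel, drags with about 5 N and stays where it is left. Axes as the bed's; origin at the centre of its underside, under its hole. A wooden stop pad stands on its +y end, 65 to 93 mm from the hole, top 36 mm above the plate's underside.
- plate_hole (a point): Centre of the mouth of the plate's 17.5 mm through hole, on its top face, 88 mm above the bench; moves with the plate. The bar's hole beneath lies on the same line along the bed's y, a few millimetres out of line with this one (the drift's tip still finds it); the bar is set afresh each time, so its place along y is not measured and must be found by feel.
- oil_bottle: Bystander: white plastic oil bottle, 50 mm across, 130 mm tall, origin at the centre of its base.
- wax_tin: Bystander: dark metal tin, 76 mm across, 75 mm tall, origin at the centre of its base.
- sanding_block: Bystander: cork and wood sanding block 67 x 112 x 31 mm, origin at the centre of its underside.
- mallet: Bystander: wooden mallet 260 mm long lying on the bench, origin midway along its underside. It is not needed.
There are look-alikes about, which are no part of the job. There is more than one size of the drift; the one meant has the size given above.

How it is judged:
On the way, in this order (a step that is already met when the one before it is completed fails the run):
1. the drift is drawn clear of its stand (height (world z) of drift_tip above 0.082 m), for 0.1 s.
2. the drift's taper is in the plate's hole, its tip at least 20 mm below the plate's top (z of drift_tip in the frame of plate_hole below -0.02 m and horizontal distance between drift_tip and plate_hole below 0.012 m), for 0.1 s.
At the end, for the whole second after the job is handed in: The drift is at rest in both holes, upright within 0.06 rad, with the underside of its collar within 1.8 mm of the plate's top face and on the hole's axis within 3 mm (which it can reach only through both holes, the plate drawn into line with the bar), and released (z of drift_shoulder in the frame of plate_hole between -0.003 and 0.0018 m and horizontal distance between drift_shoulder and plate_hole below 0.003 m and angle between drift's own z axis and vertical below 0.06 rad and linear speed of drift below 0.01 m/s); the robot touches nothing.
It fails at once if the drift bears on the stop (plate, bar and bed, all its contacts added up) with more than 45 N (contact force between drift and stop_bed above 45 N).
It fails at once if the hand or arm pushes the plate with more than 3 N (contact force between any of the fingers, the arm and stop_slide above 3 N).
It fails at once if a bystander is moved more than 30 mm (distance of any of oil_bottle, wax_tin, sanding_block, mallet from where it was at the start of the episode above 0.03 m).
It also fails if it takes over 58 s, if anything falls off the work surface, if the arm or the gripper's body presses on something with over 40 N, if the wrist force passes 120 N, or if a joint passes its speed limit or range.

## Working session

There is one attempt and no reset: what is moved stays moved. The work goes in short steps, Python scripts to look and compute and a tool call to move; the robot and the scene stay as the last step left them, time stands still between calls to the robot, and variables do not carry over. Pictures are saved under pics/ and viewed, and the job is handed in when it is done.

Besides the shell and the picture viewer there is one more tool, called after "Call:" by a JSON object that holds its "op" and its "data". servo_tool: Moves the arm, as the interface text tells. Its arguments: {"type":"object","properties":{"steps":{"type":"array","items":{"type":"array","items":{"type":"number"}}},"claw":{"type":"number"},"force":{"type":"number"}},"required":["steps"]}

```bash
mkdir -p pics; ls; python3 - <<'E'
from bench import env
import cv2,json
s=env.get_state();print(s)
for n in("scene","side","wrist"):
    c=env.capture(n);cv2.imwrite(f"pics/{n}0.png",c["pixels"][:,:,::-1])
    json.dump({k:c[k].tolist() for k in("mtx","R","t")},open(f"pics/{n}0.json","w"))
    print(n,c["mtx"],c["R"],c["t"])
E
```

```text
pics
{'t': 0.0, 'joint_pos': array([ 1.11421125e+00,  1.16480179e-01,  1.44232079e+00,  8.22242093e-06,
        1.58399074e+00, -3.77834869e-02]), 'joint_vel': array([ 6.41270442e-04,  2.08615727e-03, -9.32303433e-05,  1.42126301e-03,
       -1.40926495e-03,  1.33267724e-03]), 'tau': array([-4.13960752e-04, -7.21240568e+01, -6.22641993e+01,  7.78086833e-02,
        2.34375423e-02, -5.07838968e-05]), 'eef_pos': array([0.27439647, 0.61646539, 0.21787462]), 'ee_rot': array([-1.50675835e-04,  2.07873734e-01,  9.78155484e-01, -5.80301648e-04]), 'force': array([-0.40200386, -0.46849122, -0.19836158]), 'ft_torque': array([ 0.02335302, -0.04748471, -0.01126773]), 'gripper_width': 0.09301497388185145}
scene [[462.48669381   0.         316.77966371]
 [  0.         462.48669381 242.14508474]
 [  0.           0.           1.        ]] [[-0.59586053  0.80297046  0.01373565]
 [ 0.67004197  0.50650133 -0.54267868]
 [-0.44271207 -0.31415734 -0.83982807]] [ 0.28963434 -0.39528947  1.59643773]
side [[527.2053844    0.         311.91497522]
 [  0.         527.2053844  234.4442769 ]
 [  0.           0.           1.        ]] [[ 0.99066356 -0.13536246  0.01620861]
 [-0.0754965  -0.64371611 -0.76153125]
 [ 0.11351649  0.75319756 -0.64792549]] [-0.6136638   0.14541303  1.02299416]
wrist [[429.78247645   0.         311.73670323]
 [  0.         429.78247645 234.47178157]
 [  0.           0.           1.        ]] [[ 4.06660609e-01  9.13578992e-01 -7.58033766e-04]
 [ 8.71248161e-01 -3.87568011e-01  3.01193755e-01]
 [ 2.74870498e-01 -1.23144072e-01 -9.53562660e-01]] [-0.67427527 -0.03514449  0.39302467]
```

View pics/scene0.png

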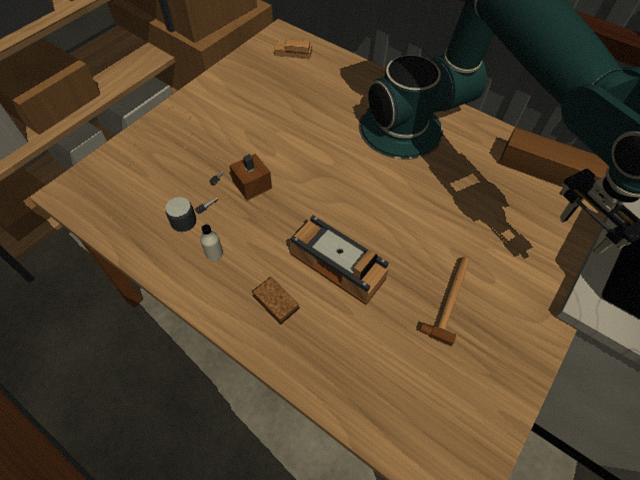

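View pics/side0.png

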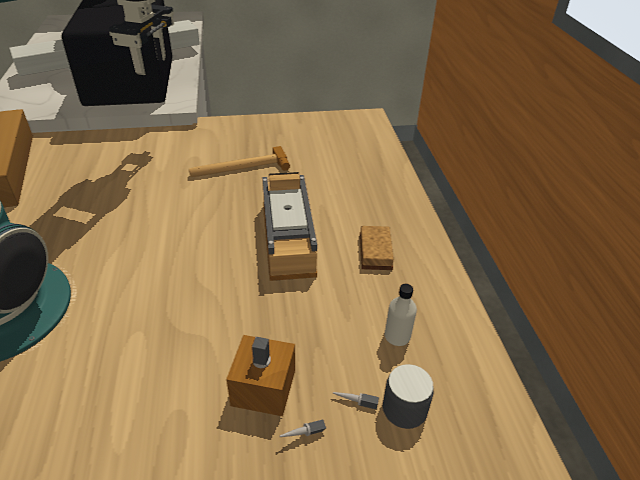

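View pics/wrist0.png

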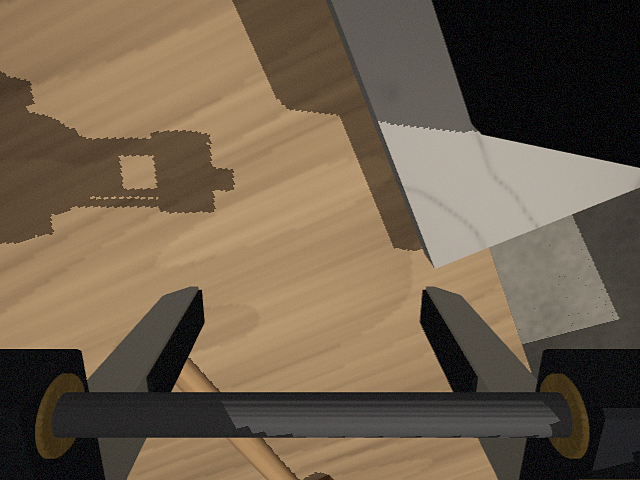

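```bash
python3 - <<'E'
import cv2,numpy as np
a=cv2.imread("pics/scene0.png");b=cv2.imread("pics/side0.png")
def z(i,x,y,w,h,W,H):return cv2.resize(i[y:y+h,x:x+w],(W,H),interpolation=cv2.INTER_CUBIC)
cv2.imwrite("pics/z1.png",np.vstack([np.hstack([z(a,280,205,120,100,400,333)[:300],z(b,240,165,100,120,400,480)[:300]])
 ,np.hstack([z(a,220,145,60,60,400,400)[:300],z(b,220,325,85,85,400,400)[:300]])]))
E
```

```text
(no output)
```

View pics/z1.png

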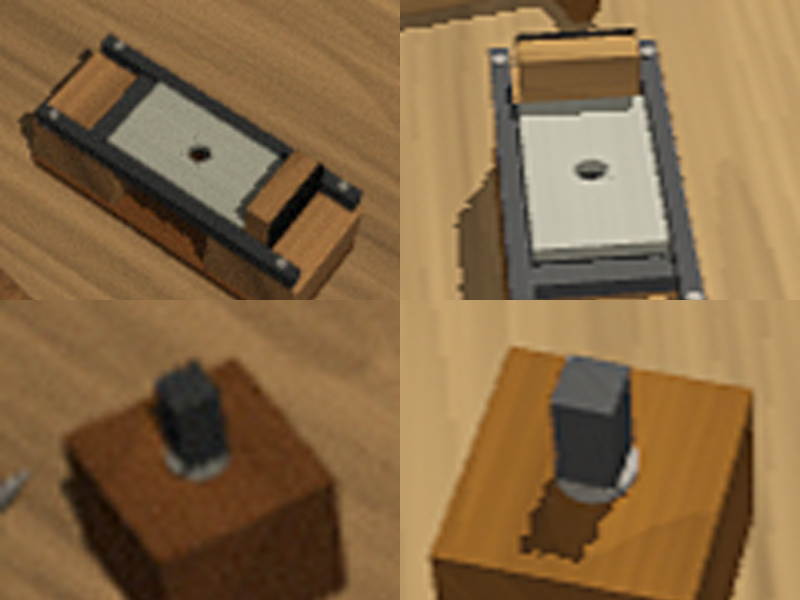

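```bash
cat > h.py <<'E'
import numpy as np,json,cv2
def load(n):
    d=json.load(open(f"pics/{n}.json"));return [np.array(d[k]) for k in("mtx","R","t")]
def ray(c,p):
    K,R,t=c;o=-R.T@t;d=R.T@np.linalg.solve(K,[p[0],p[1],1]);return o,d/np.linalg.norm(d)
def tri(obs):
    A=np.zeros((3,3));b=np.zeros(3);rs=[ray(*o) for o in obs]
    for o,d in rs:
        P=np.eye(3)-np.outer(d,d);A+=P;b+=P@o
    X=np.linalg.solve(A,b);return X,[np.linalg.norm((np.eye(3)-np.outer(d,d))@(X-o))*1e3 for o,d in rs]
def onz(c,p,z):
    o,d=ray(c,p);return o+d*(z-o[2])/d[2]
def proj(c,X):
    K,R,t=c;q=K@(R@np.asarray(X)+t);return q[:2]/q[2]
def snap(env,n,tag):
    c=env.capture(n);cv2.imwrite(f"pics/{tag}.png",c["pixels"][:,:,::-1])
    json.dump({k:c[k].tolist() for k in("mtx","R","t")},open(f"pics/{tag}.json","w"))
E
python3 - <<'E'
from h import *
s=load("scene0");d=load("side0")
print("hole",tri([(s,(340,251.2)),(d,(288,207.2))]))
print("grip",tri([(s,(248.05,156.5)),(d,(260.8,342.6))]))
f=lambda x,y:(280+x/3.333,205+y/3.333)
g=lambda x,y:(240+(x-400)/4,165+y/4)
S=[onz(s,f(*p),.089) for p in[(118,43),(342,187),(52,114),(280,262)]]
D=[onz(d,g(*p),.089) for p in[(497,57),(650,48),(695,296)]]
print(np.round(S,4));print(np.round(D,4))
a=S[1]-S[0];b=S[3]-S[2];print(np.degrees([np.arctan2(a[1],a[0]),np.arctan2(b[1],b[0])]))
a=D[1]-D[2];print(np.degrees(np.arctan2(a[1],a[0])))
# stand top corners
k=lambda x,y:(220+(x-400)/4.706,325+(y-300)/4.706)
for p in[(512,347),(752,390),(695,597),(433,556)]:print(onz(d,k(*p),.076))
k=lambda x,y:(220+x/6.667,145+(y-300)/6.667)
for p in[(65,440),(235,357),(333,482),(160,563)]:print(onz(s,k(*p),.076))
E
```

```text
hole (array([0.58501977, 0.14730948, 0.08655106]), [np.float64(0.8176277781090899), np.float64(0.8176277781091418)])
grip (array([ 0.50280833, -0.24043547,  0.12493086]), [np.float64(1.8208219684354643), np.float64(1.8208219684354274)])
[[0.538  0.0323 0.089 ]
 [0.5435 0.254  0.089 ]
 [0.6261 0.032  0.089 ]
 [0.6276 0.2517 0.089 ]]
[[0.5416 0.2554 0.089 ]
 [0.6306 0.2546 0.089 ]
 [0.6262 0.0329 0.089 ]]
[88.57940551 89.60350287]
88.85897914481954
[ 0.47709557 -0.18354347  0.076     ]
[ 0.5603471  -0.21311641  0.076     ]
[ 0.53251265 -0.2943617   0.076     ]
[ 0.44784146 -0.26796115  0.076     ]
[ 0.53165303 -0.29306936  0.076     ]
[ 0.44672169 -0.26549547  0.076     ]
[ 0.47786438 -0.18116885  0.076     ]
[ 0.55975425 -0.2114443   0.076     ]
```

```bash
cat >> h.py <<'E'
from scipy.spatial.transform import Rotation as Ro
def rot(q): return Ro.from_quat([q[1],q[2],q[3],q[0]])
def down(yawy): # tool y at yaw deg, z down
    a=np.radians(yawy);y=np.array([np.cos(a),np.sin(a),0]);z=np.array([0,0,-1.]);return Ro.from_matrix(np.c_[np.cross(y,z),y,z])
def step(st,pos,yawy):
    r=rot(st["ee_rot"]);d=r.inv().apply(np.array(pos)-st["eef_pos"])*1e3
    w=(r.inv()*down(yawy)).as_rotvec();return np.round(d,1),np.round(w,3)
def tell(st):
    m=rot(st["ee_rot"]).as_matrix()
    print("t %.2f"%st["t"],"p",np.round(st["eef_pos"],4),"yawy %.2f"%np.degrees(np.arctan2(m[1,1],m[0,1])),"tilt",np.round(m[:2,2],4),"F",np.round(st["force"],1),"T",np.round(st["ft_torque"],2),"w %.4f"%st["gripper_width"])
E
python3 - <<'E'
from bench import env
from h import *
st=env.get_state();tell(st)
c=load("wrist0");o=-c[1].T@c[2];print("cam in tool",rot(st["ee_rot"]).inv().apply(o-st["eef_pos"]))
print(step(st,(.503,-.239,.24),-19.5))
E
```

```text
t 0.15 p [0.2744 0.6165 0.2181] yawy 66.01 tilt [-0.0004 -0.0008] F [-0.  -0.2 -0.2] T [-0.02  0.03 -0.01] w 0.0931
cam in tool [ 0.08485753 -0.0004327  -0.1667687 ]
(array([-556.7, -688.7,  -21.3]), array([-1.000e-03,  1.000e-03,  1.492e+00]))
```

Call:
{"op": "servo_tool", "data": {"steps": [[-557, -689, -21, 0, 0, 1.492], [-557, -689, -21, 0, 0, 1.492], [-557, -689, -21, 0, 0, 1.492], [-557, -689, -21, 0, 0, 1.492], [-557, -689, -21, 0, 0, 1.492], [-557, -689, -21, 0, 0, 1.492], [-557, -689, -21, 0, 0, 1.492], [-557, -689, -21, 0, 0, 1.492], [-557, -689, -21, 0, 0, 1.492], [-557, -689, -21, 0, 0, 1.492], [-557, -689, -21, 0, 0, 1.492], [-557, -689, -21, 0, 0, 1.492], [-557, -689, -21, 0, 0, 1.492], [-557, -689, -21, 0, 0, 1.492], [-557, -689, -21, 0, 0, 1.492], [-557, -689, -21, 0, 0, 1.492], [-557, -689, -21, 0, 0, 1.492], [-557, -689, -21, 0, 0, 1.492], [-557, -689, -21, 0, 0, 1.492], [-557, -689, -21, 0, 0, 1.492]], "claw": -1}}

```text
t: 2.15
eef_pos: [0.503, -0.2396, 0.2391]
ee_rot: [-0.001, 0.817, 0.577, -0.0]
force: [0.5, 0.4, -0.6]
gripper_width: 0.0929
```

Call:
{"op": "servo_tool", "data": {"steps": [[0, 0, 0, 0, 0, 0], [0, 0, 0, 0, 0, 0], [0, 0, 0, 0, 0, 0]]}}

```text
t: 2.45
eef_pos: [0.5032, -0.2384, 0.24]
ee_rot: [0.0, 0.816, 0.578, 0.0]
force: [0.2, 0.4, 0.2]
gripper_width: 0.093
```

```bash
python3 - <<'E'
from bench import env
from h import *
st=env.get_state();tell(st);print(st["joint_pos"])
snap(env,"wrist","w1")
print(step(env.get_state(),(.503,-.239,.24),-19.5))
E
```

```text
t 2.45 p [ 0.5032 -0.2384  0.24  ] yawy -19.41 tilt [ 0.0006 -0.0003] F [0.2 0.4 0.2] T [-0.08  0.09 -0.01] w 0.0930
[-4.88318295e-01 -1.47540586e-01  1.66776878e+00  6.64926676e-05
  1.62069425e+00 -1.49477656e-01]
(array([-0.5, -0.1, -0. ]), array([0.001, 0.   , 0.001]))
```

View pics/w1.png

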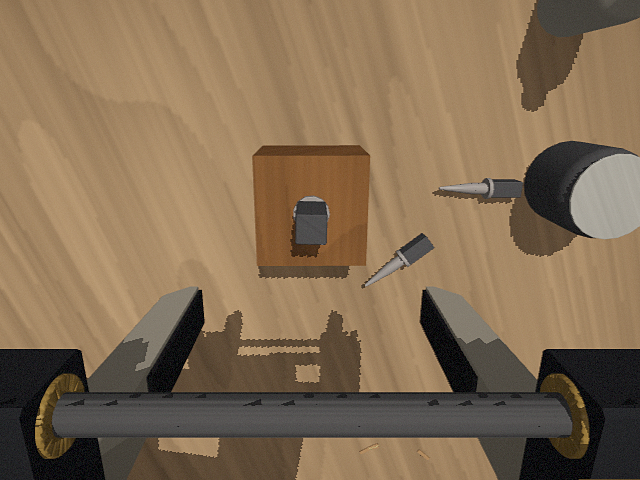

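```bash
python3 - <<'E'
from h import *
i=cv2.imread("pics/w1.png")[140:280,240:390];cv2.imwrite("pics/z2.png",cv2.resize(i,(600,560),interpolation=cv2.INTER_CUBIC))
c=load("w1");print(proj(c,[.503,-.239,.123]),proj(c,[.503,-.239,.076]))
E
```

```text
[312.325606   227.62076136] [312.22816161 210.67337831]
```

View pics/z2.png

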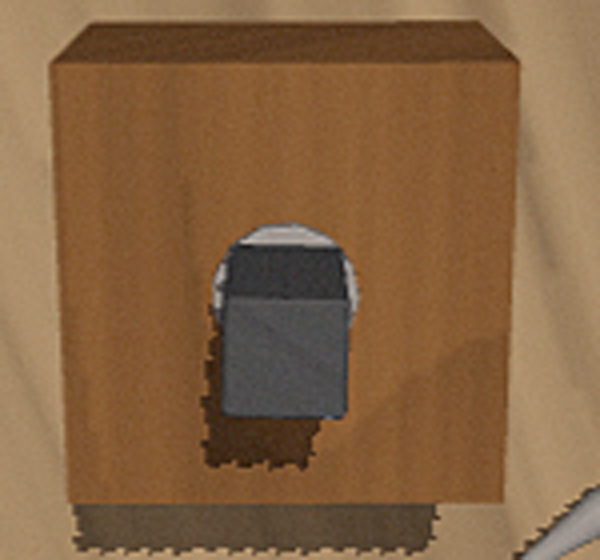

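```bash
python3 - <<'E'
from h import *
s=load("scene0");d=load("side0");w=load("w1")
print(onz(w,(311.7,229.2),.123),tri([(s,(248.05,156.5)),(d,(260.8,342.6)),(w,(311.7,229.2))]))
P=[onz(w,(240+x/4,140+y/4),.123) for x,y in[(228,298),(350,298),(347,417),(222,415)]]
for a,b in((0,1),(3,2)):
  v=P[b]-P[a];print(np.linalg.norm(v),np.degrees(np.arctan2(v[1],v[0])))
for a,b in((3,0),(2,1)):
  v=P[b]-P[a];print(np.linalg.norm(v),np.degrees(np.arctan2(v[1],v[0]))-90)
E
```

```text
[ 0.50221547 -0.23992895  0.123     ] (array([ 0.50265389, -0.24003628,  0.1246692 ]), [np.float64(1.6739758194419334), np.float64(2.030840468696551), np.float64(0.6295844591485659)])
0.02081885613178388 -19.418542110267815
0.02179964237426552 -20.388097332728396
0.02111983153537621 -22.844029642112858
0.021452855453808248 -20.177742654792866
```

Call:
{"op": "servo_tool", "data": {"steps": [[-1.3, -0.3, 40, 0, 0, 0.01], [-1.3, -0.3, 80, 0, 0, 0.01], [-1.3, -0.3, 110, 0, 0, 0.01], [-1.3, -0.3, 130, 0, 0, 0.01], [-1.3, -0.3, 142, 0, 0, 0.01], [-1.3, -0.3, 149, 0, 0, 0.01], [-1.3, -0.3, 149, 0, 0, 0.01], [-1.3, -0.3, 149, 0, 0, 0.01]]}}

```text
t: 3.3
eef_pos: [0.5029, -0.2406, 0.0917]
ee_rot: [0.001, 0.819, 0.573, 0.0]
force: [-0.5, 0.5, 0.4]
gripper_width: 0.0928
```

Call:
{"op": "servo_tool", "data": {"steps": [[0, 0, 0, 0, 0, 0], [0, 0, 0, 0, 0, 0], [0, 0, 0, 0, 0, 0], [0, 0, 0, 0, 0, 0], [0, 0, 0, 0, 0, 0], [0, 0, 0, 0, 0, 0], [0, 0, 0, 0, 0, 0], [0, 0, 0, 0, 0, 0]], "claw": 1, "force": 30}}

```text
t: 4.1
eef_pos: [0.5025, -0.2404, 0.0907]
ee_rot: [-0.0, 0.819, 0.573, 0.0]
force: [-0.2, -0.3, -0.3]
gripper_width: 0.034
```

```bash
python3 - <<'E'
from bench import env
from h import *
tell(env.get_state());snap(env,"wrist","w2")
E
```

```text
t 4.10 p [ 0.5025 -0.2404  0.0907] yawy -20.05 tilt [-0.  0.] F [-0.2 -0.3 -0.3] T [-0.1   0.11  0.03] w 0.0340
```

View pics/w2.png

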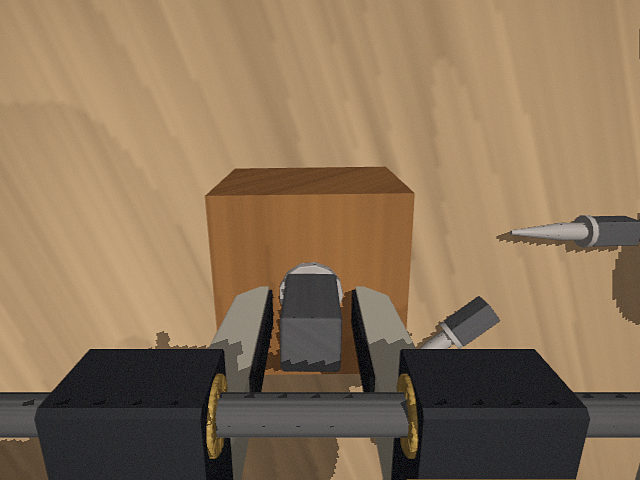

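Call:
{"op": "servo_tool", "data": {"steps": [[0, 0, 0, 0, 0, 0], [0, 0, 0, 0, 0, 0], [0, 0, 0, 0, 0, 0], [0, 0, 0, 0, 0, 0], [0, 0, 0, 0, 0, 0]]}}

```text
t: 4.65
eef_pos: [0.5024, -0.2404, 0.0906]
ee_rot: [-0.0, 0.819, 0.573, -0.0]
force: [-0.4, 0.3, -0.4]
gripper_width: 0.022
```

```bash
python3 - <<'E'
from bench import env
from h import *
tell(env.get_state());snap(env,"wrist","w3")
E
```

```text
t 4.65 p [ 0.5024 -0.2404  0.0906] yawy -20.06 tilt [-0.0001  0.    ] F [-0.4  0.3 -0.4] T [-0.06  0.19 -0.07] w 0.0220
```

View pics/w3.png

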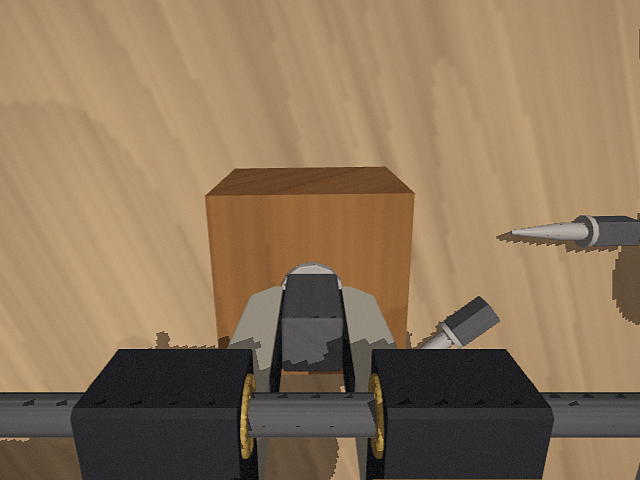

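Call:
{"op": "servo_tool", "data": {"steps": [[0, 0, -5, 0, 0, 0], [0, 0, -15, 0, 0, 0], [0, 0, -30, 0, 0, 0], [0, 0, -50, 0, 0, 0], [0, 0, -70, 0, 0, 0], [0, 0, -90, 0, 0, 0], [0, 0, -105, 0, 0, 0], [0, 0, -112, 0, 0, 0], [0, 0, -112, 0, 0, 0], [0, 0, -112, 0, 0, 0]]}}

```text
t: 5.7
eef_pos: [0.5023, -0.2404, 0.2019]
ee_rot: [-0.0, 0.819, 0.573, -0.0]
force: [0.6, -0.8, -2.9]
gripper_width: 0.0217
```

```bash
python3 - <<'E'
from bench import env
from h import *
tell(env.get_state());snap(env,"side","s4");snap(env,"scene","c4");snap(env,"wrist","w4")
for n in("s4","c4","w4"):
  c=load(n);print(n,proj(c,env.get_state()["eef_pos"]+[0,0,-.08]))
E
```

```text
t 5.70 p [ 0.5023 -0.2404  0.2019] yawy -20.05 tilt [-0.0008  0.0003] F [ 0.6 -0.8 -2.9] T [-0.07  0.1   0.04] w 0.0217
s4 [259.43498006 343.41421913]
c4 [247.82334996 157.52465065]
w4 [312.74281409 244.20186561]
```

View pics/s4.png

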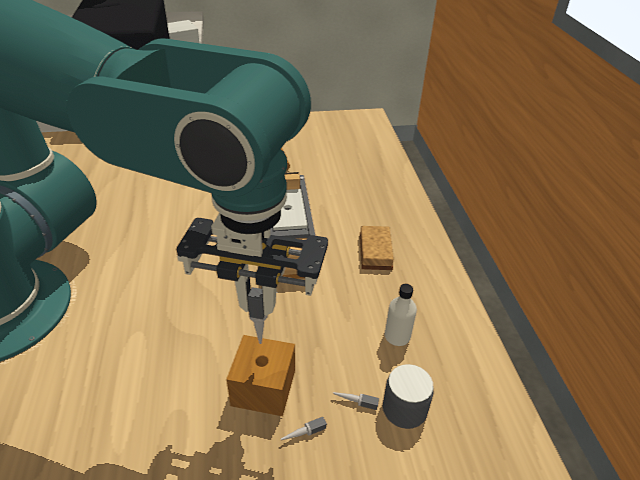

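View pics/w4.png

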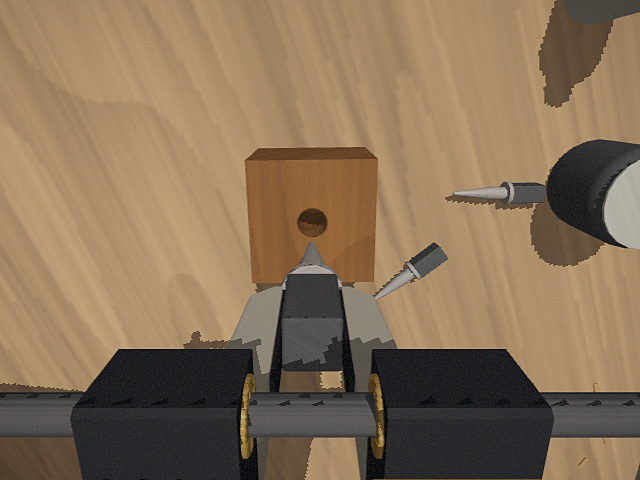

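```bash
python3 - <<'E'
from h import *
def z(n,x,y,w=50,h=50):
  return cv2.resize(cv2.imread(f"pics/{n}.png")[y:y+h,x:x+w],(400,400),interpolation=cv2.INTER_CUBIC)
cv2.imwrite("pics/z4.png",np.hstack([z("s4",235,305),z("w4",287,215)]))
cv2.imwrite("pics/z4c.png",z("c4",222,120))
E
```

```text
(no output)
```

View pics/z4.png

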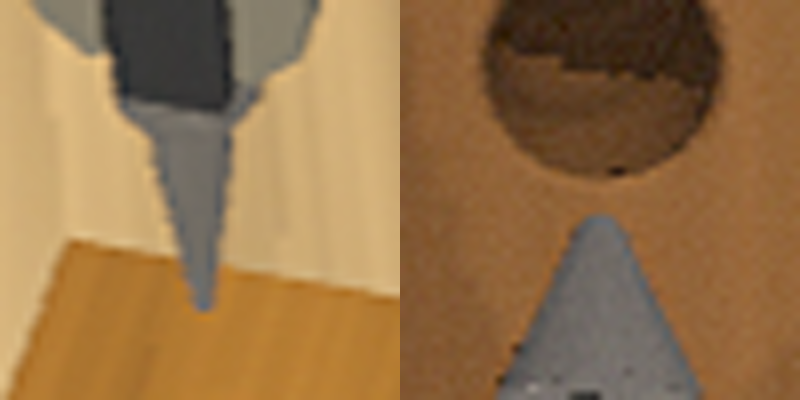

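View pics/z4c.png

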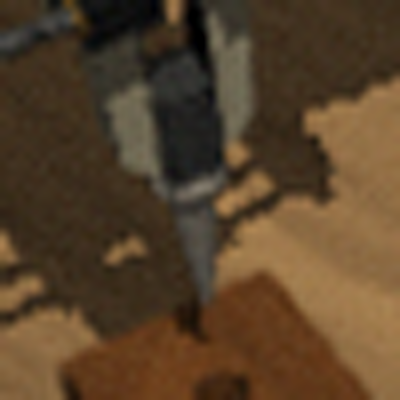

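```bash
python3 - <<'E'
from bench import env
from h import *
s,c,w=load("s4"),load("c4"),load("w4")
st=env.get_state();r=rot(st["ee_rot"])
for obs in([(s,(260.4,343.2)),(c,(247.6,157.5)),(w,(312.1,243))],[(s,(260.4,343.2)),(c,(247.6,157.5))],[(s,(260.4,343.2)),(w,(312.1,243))]):
  X,e=tri(obs);print(X,e,r.inv().apply(X-st["eef_pos"])*1e3)
print(onz(w,(312.1,243),.122))
# target: hole with tool y along bed x
print(step(st,(.585,.1473,.215),-1.))
E
```

```text
[ 0.50293701 -0.24000253  0.12204908] [np.float64(0.8353896856660372), np.float64(0.5029555220000578), np.float64(1.0293429206950355)] [ 0.51770778  0.69162272 79.6271668 ]
[ 0.50339632 -0.24042408  0.12241133] [np.float64(0.3705529914671637), np.float64(0.3705529914671118)] [ 0.27931361  1.26714313 79.26407323]
[ 0.50289693 -0.23963345  0.12129836] [np.float64(0.8336994216342177), np.float64(0.8336994216340259)] [ 0.85053333  0.52844352 80.3781707 ]
[ 0.50214458 -0.23934433  0.122     ]
(array([392.5, -55.2, -13.2]), array([-0.001, -0.   , -0.333]))
```

Call:
{"op": "servo_tool", "data": {"steps": [[20, -3, -3, 0, 0, -0.02], [60, -9, -5, 0, 0, -0.05], [105, -15, -5, 0, 0, -0.09], [150, -21, -5, 0, 0, -0.13], [195, -28, -5, 0, 0, -0.17], [240, -34, -5, 0, 0, -0.2], [285, -40, -5, 0, 0, -0.24], [325, -46, -5, 0, 0, -0.28], [355, -50, -5, 0, 0, -0.31], [375, -53, -5, 0, 0, -0.333], [388, -55, -5, 0, 0, -0.333], [392, -55, -5, 0, 0, -0.333], [392, -55, -5, 0, 0, -0.333], [392, -55, -5, 0, 0, -0.333], [392, -55, -5, 0, 0, -0.333]]}}

```text
t: 7.35
eef_pos: [0.5852, 0.1458, 0.2078]
ee_rot: [0.0, 0.714, 0.701, 0.0]
force: [-0.9, -0.8, -2.9]
gripper_width: 0.0219
```

```bash
python3 - <<'E'
from bench import env
from h import *
tell(env.get_state());snap(env,"side","s5");snap(env,"scene","c5");snap(env,"wrist","w5");tell(env.get_state())
def z(n,x,y,w=80,h=80):
  return cv2.resize(cv2.imread(f"pics/{n}.png")[y:y+h,x:x+w],(400,400),interpolation=cv2.INTER_CUBIC)
cv2.imwrite("pics/z5.png",np.hstack([z("s5",250,150),z("c5",300,200)]))
E
```

```text
t 7.35 p [0.5852 0.1458 0.2078] yawy -1.04 tilt [ 0.0002 -0.0001] F [-0.9 -0.8 -2.9] T [-0.08  0.07 -0.03] w 0.0219
t 7.50 p [0.5852 0.1462 0.2078] yawy -1.02 tilt [0.0002 0.    ] F [-0.2 -0.2 -2.2] T [-0.05  0.05  0.06] w 0.0221
```

View pics/z5.png

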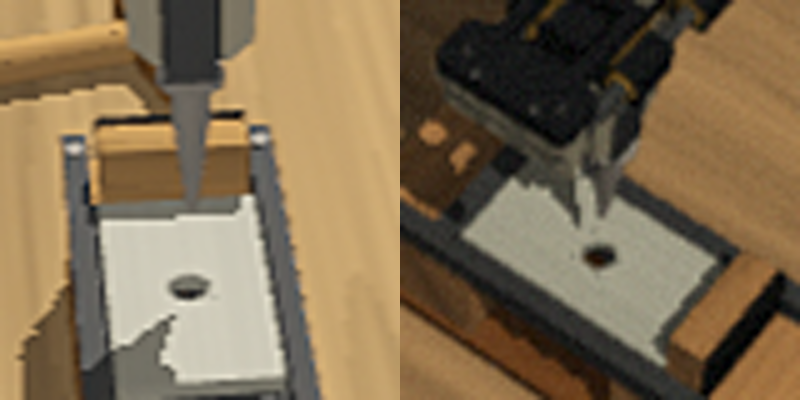

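View pics/w5.png

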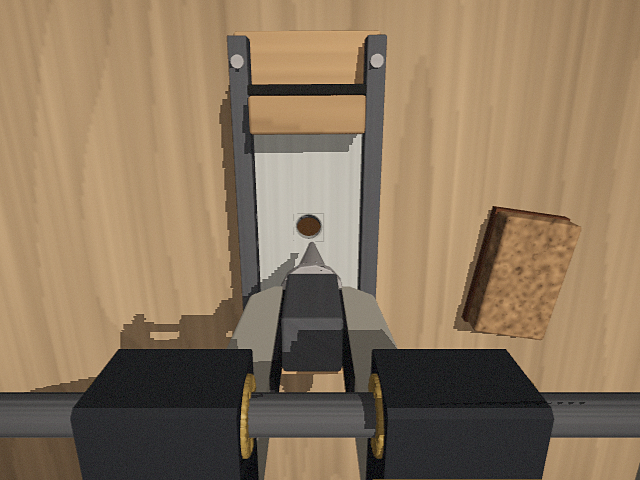

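```bash
python3 - <<'E'
from h import *
i=cv2.imread("pics/w5.png")
cv2.imwrite("pics/z6.png",cv2.resize(i[205:265,279:344],(780,720)[:2],interpolation=cv2.INTER_CUBIC)[:600])
E
```

```text
(no output)
```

View pics/z6.png

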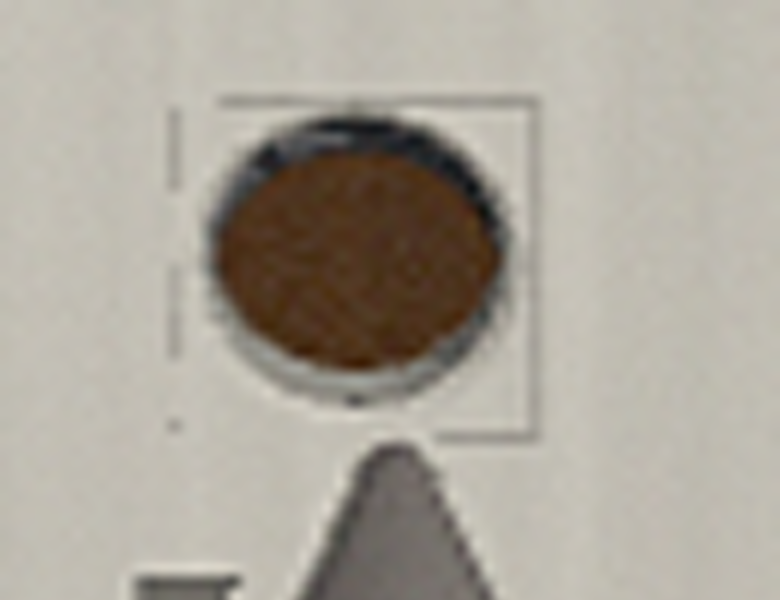

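```bash
python3 - <<'E'
from bench import env
from h import *
s,c,w=load("side0"),load("scene0"),load("w5")
p=(279+360/12,205+256/12)
print(onz(w,p,.088),tri([(c,(340,251.2)),(s,(288,207.2)),(w,p)]))
q=lambda x,y:(279+x/12,205+y/12)
for z,pt in((.088,(356,108)),(.088,(356,405)),(.08,(356,150)),(.08,(356,370)),(.088,(210,250)),(.088,(510,250)),(.08,(215,250)),(.08,(502,250))):print(z,onz(w,q(*pt),z))
st=env.get_state();r=rot(st["ee_rot"])
# tip in w5
X=onz(w,q(396,447),st["eef_pos"][2]-.0797);print("tip",X, r.inv().apply(X-st["eef_pos"])*1e3)
# strips for yaw
for a,b in(((237,61),(377,61)),):
  v=onz(w,b,.089)-onz(w,a,.089);print(v,np.degrees(np.arctan2(v[1],v[0])), onz(w,a,.089),onz(w,b,.089))
E
```

```text
[0.58278885 0.14570855 0.088     ] (array([0.58419048, 0.14640833, 0.08682013]), [np.float64(1.1317703007598154), np.float64(1.4738981476568231), np.float64(1.7332900838484189)])
0.088 [0.58273522 0.15457016 0.088     ]
0.088 [0.58237457 0.13663272 0.088     ]
0.08 [0.58258701 0.14989044 0.08      ]
0.08 [0.5823123  0.13622729 0.08      ]
0.088 [0.57410982 0.14622681 0.088     ]
0.088 [0.5914823  0.14591467 0.088     ]
0.08 [0.57407011 0.14387607 0.08      ]
0.08 [0.59115363 0.14356912 0.08      ]
tip [0.58488081 0.14746248 0.12808466] [ 1.30105219 -0.3758456  79.69997506]
[ 0.08653059 -0.00155322  0.        ] -1.0283489486174586 [0.54041647 0.25332614 0.089     ] [0.62694706 0.25177292 0.089     ]
```

Call:
{"op": "servo_tool", "data": {"steps": [[-2, -1, 8, 0, 0, 0], [-4, -1.8, 18, 0, 0, 0], [-5, -1.8, 27, 0, 0, 0], [-5, -1.8, 33, 0, 0, 0], [-5, -1.8, 33, 0, 0, 0], [-5, -1.8, 33, 0, 0, 0]]}}

```text
t: 8.1
eef_pos: [0.5833, 0.1417, 0.1746]
ee_rot: [-0.0, 0.713, 0.701, -0.0]
force: [-0.6, 0.1, -2.2]
gripper_width: 0.0218
```

```bash
python3 - <<'E'
from bench import env
from h import *
tell(env.get_state());snap(env,"side","s6");snap(env,"scene","c6");snap(env,"wrist","w6");tell(env.get_state())
def z(n,x,y,w=40,h=40):
  return cv2.resize(cv2.imread(f"pics/{n}.png")[y:y+h,x:x+w],(400,400),interpolation=cv2.INTER_CUBIC)
cv2.imwrite("pics/z7.png",np.hstack([z("s6",268,180),z("c6",320,225)]))
i=cv2.imread("pics/w6.png")
cv2.imwrite("pics/z8.png",cv2.resize(i[205:265,279:344],(650,600),interpolation=cv2.INTER_CUBIC))
E
```

```text
t 8.10 p [0.5833 0.1417 0.1746] yawy -0.97 tilt [-0.0001 -0.    ] F [-0.6  0.1 -2.2] T [-0.06  0.04  0.02] w 0.0218
t 8.25 p [0.5835 0.1418 0.1751] yawy -0.97 tilt [0.0005 0.0001] F [-0.5  0.  -1.4] T [-0.03  0.01 -0.01] w 0.0219
```

View pics/z7.png

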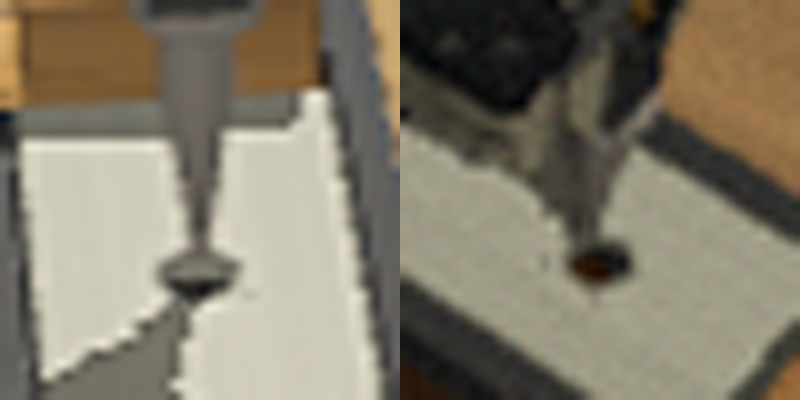

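View pics/z8.png

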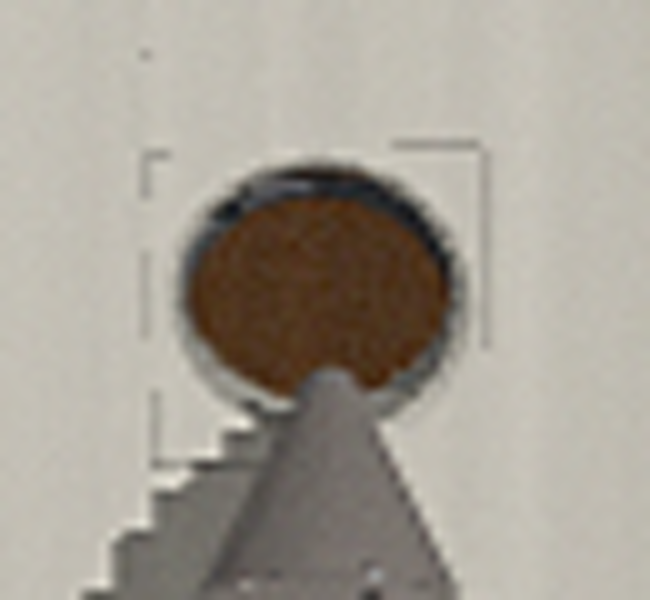

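```bash
python3 - <<'E'
from h import *
for n,t,h in(("w6",(312.5,242.5),(311.2,234.2)),("s6",(288.1,204.5),(287.9,207.5)),("c6",(338.8,249.5),(340,251.2))):
  c=load(n)
  for z in(.093,.095):
    T=onz(c,t,z);H=onz(c,h,.088);print(n,z,T,H,(H-T)[:2]*1e3)
c=load("w6");print("bar +y rim",onz(c,(279+32,205+19.6),.08),"plate rims",onz(c,(279+32,205+16.3),.088))
E
```

```text
w6 0.093 [0.58349732 0.142303   0.093     ] [0.5827639  0.14605845 0.088     ] [-0.73342935  3.75545806]
w6 0.095 [0.58350414 0.14297568 0.095     ] [0.5827639  0.14605845 0.088     ] [-0.74024519  3.08277701]
s6 0.093 [0.58610943 0.14777287 0.093     ] [0.58519676 0.14371906 0.088     ] [-0.91266574 -4.0538154 ]
s6 0.095 [0.58586809 0.14514364 0.095     ] [0.58519676 0.14371906 0.088     ] [-0.67132548 -1.42458308]
c6 0.093 [0.58524311 0.14398273 0.093     ] [0.58493856 0.14795803 0.088     ] [-0.30455294  3.97529862]
c6 0.095 [0.58632928 0.14461465 0.095     ] [0.58493856 0.14795803 0.088     ] [-1.39071652  3.34338224]
bar +y rim [0.58269763 0.14992709 0.08      ] plate rims [0.58278472 0.15435959 0.088     ]
```

Call:
{"op": "servo_tool", "data": {"steps": [[-1.5, -0.8, 3, 0, 0, 0], [-1.5, -0.8, 8, 0, 0, 0], [-1.5, -0.8, 13, 0, 0, 0], [-1.5, -0.8, 18, 0, 0, 0], [-1.5, -0.8, 21, 0, 0, 0], [-1.5, -0.8, 21, 0, 0, 0], [-1.5, -0.8, 21, 0, 0, 0]]}}

```text
t: 8.95
eef_pos: [0.5825, 0.1402, 0.1537]
ee_rot: [-0.0, 0.713, 0.701, -0.0]
force: [0.7, 0.7, -2.8]
gripper_width: 0.0221
```

Call:
{"op": "servo_tool", "data": {"steps": [[0, 0, 2, 0, 0, 0], [0, 0, 4, 0, 0, 0], [0, 0, 5, 0, 0, 0], [0, 0, 5, 0, 0, 0]]}}

```text
t: 9.35
eef_pos: [0.5825, 0.1403, 0.1485]
ee_rot: [-0.0, 0.713, 0.701, 0.0]
force: [0.5, 1.7, -3.2]
gripper_width: 0.0219
```

Call:
{"op": "servo_tool", "data": {"steps": [[0, 0, 2, 0, 0, 0], [0, 0, 4, 0, 0, 0], [0, 0, 5, 0, 0, 0], [0, 0, 5, 0, 0, 0]]}}

```text
t: 9.75
eef_pos: [0.5825, 0.1405, 0.1436]
ee_rot: [-0.0, 0.713, 0.701, 0.0]
force: [0.2, 4.4, -1.0]
gripper_width: 0.0218
```

```bash
python3 - <<'E'
from bench import env
from h import *
tell(env.get_state());snap(env,"wrist","w7");tell(env.get_state())
i=cv2.imread("pics/w7.png")
cv2.imwrite("pics/z9.png",cv2.resize(i[190:290,260:380],(720,600),interpolation=cv2.INTER_CUBIC))
E
```

```text
t 9.75 p [0.5825 0.1405 0.1436] yawy -0.96 tilt [0.0002 0.0006] F [ 0.2  4.4 -1. ] T [ 1.14 -0.14  0.02] w 0.0218
t 9.80 p [0.5825 0.1405 0.1436] yawy -0.97 tilt [0.0002 0.0005] F [ 0.7  6.1 -0.8] T [ 1.17 -0.09  0.  ] w 0.0220
```

View pics/z9.png

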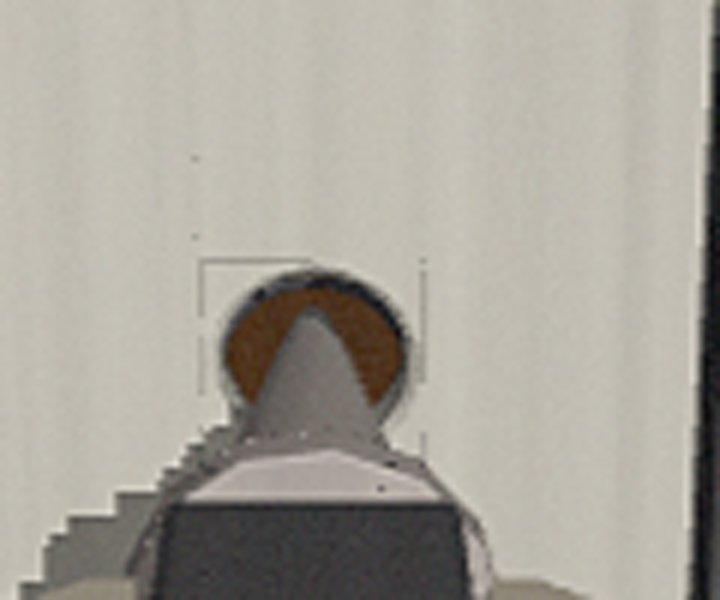

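Call:
{"op": "servo_tool", "data": {"steps": [[0, 0, 2, 0, 0, 0], [0, 0, 4, 0, 0, 0], [0, 0, 6, 0, 0, 0], [0, 0, 6, 0, 0, 0]]}}

```text
t: 10.2
eef_pos: [0.5825, 0.1405, 0.1375]
ee_rot: [-0.0, 0.713, 0.701, 0.0]
force: [1.2, 5.1, -2.0]
gripper_width: 0.0217
```

Call:
{"op": "servo_tool", "data": {"steps": [[0, 0, 2, 0, 0, 0], [0, 0, 4, 0, 0, 0], [0, 0, 6, 0, 0, 0], [0, 0, 6, 0, 0, 0]]}}

```text
t: 10.6
eef_pos: [0.5826, 0.1404, 0.1315]
ee_rot: [-0.0, 0.713, 0.701, 0.0]
force: [1.7, 5.4, -2.1]
gripper_width: 0.022
```

Call:
{"op": "servo_tool", "data": {"steps": [[0, 0, 2, 0, 0, 0], [0, 0, 4, 0, 0, 0], [0, 0, 4, 0, 0, 0]]}}

```text
t: 10.9
eef_pos: [0.5826, 0.1404, 0.1275]
ee_rot: [-0.0, 0.713, 0.701, 0.0]
force: [1.9, 4.5, -2.0]
gripper_width: 0.0219
```

Call:
{"op": "servo_tool", "data": {"steps": [[0, 0, 2, 0, 0, 0], [0, 0, 3, 0, 0, 0], [0, 0, 3, 0, 0, 0]]}}

```text
t: 11.2
eef_pos: [0.5826, 0.1404, 0.1247]
ee_rot: [-0.0, 0.713, 0.701, 0.0]
force: [-0.1, 4.8, -0.5]
gripper_width: 0.0217
```

Call:
{"op": "servo_tool", "data": {"steps": [[0, 0, 2, 0, 0, 0], [0, 0, 3, 0, 0, 0], [0, 0, 3, 0, 0, 0]]}}

```text
t: 11.5
eef_pos: [0.5826, 0.1404, 0.1216]
ee_rot: [-0.0, 0.713, 0.701, 0.0]
force: [0.9, 5.0, -1.5]
gripper_width: 0.0219
```

```bash
python3 - <<'E'
from bench import env
from h import *
tell(env.get_state())
E
```

```text
t 11.50 p [0.5826 0.1404 0.1216] yawy -0.97 tilt [0.0002 0.0004] F [ 0.9  5.  -1.5] T [ 1.01 -0.2  -0.05] w 0.0219
```

Call:
{"op": "servo_tool", "data": {"steps": [[0, 0, 1.5, 0, 0, 0], [0, 0, 3, 0, 0, 0], [0, 0, 3, 0, 0, 0]]}}

```text
t: 11.8
eef_pos: [0.5826, 0.1405, 0.1185]
ee_rot: [-0.0, 0.713, 0.701, 0.0]
force: [1.6, 4.5, -2.3]
gripper_width: 0.0218
```

Call:
{"op": "servo_tool", "data": {"steps": [[0, 0, 1.5, 0, 0, 0], [0, 0, 3, 0, 0, 0], [0, 0, 3, 0, 0, 0]]}}

```text
t: 12.1
eef_pos: [0.5826, 0.1404, 0.1155]
ee_rot: [-0.0, 0.713, 0.701, 0.0]
force: [2.2, 5.1, -1.6]
gripper_width: 0.0217
```

Call:
{"op": "servo_tool", "data": {"steps": [[0, 0, 1.5, 0, 0, 0], [0, 0, 3, 0, 0, 0], [0, 0, 3, 0, 0, 0]]}}

```text
t: 12.4
eef_pos: [0.5826, 0.1403, 0.1124]
ee_rot: [-0.0, 0.713, 0.701, 0.0]
force: [1.8, 4.8, -1.7]
gripper_width: 0.0218
```

Call:
{"op": "servo_tool", "data": {"steps": [[0, 0, 1.5, 0, 0, 0], [0, 0, 3, 0, 0, 0], [0, 0, 3, 0, 0, 0]]}}

```text
t: 12.7
eef_pos: [0.5826, 0.1403, 0.1094]
ee_rot: [0.0, 0.713, 0.701, 0.0]
force: [2.1, 5.1, -2.1]
gripper_width: 0.0216
```

Call:
{"op": "servo_tool", "data": {"steps": [[0, 0, 1.5, 0, 0, 0], [0, 0, 3, 0, 0, 0], [0, 0, 3, 0, 0, 0]]}}

```text
t: 13.0
eef_pos: [0.5825, 0.1402, 0.1063]
ee_rot: [-0.0, 0.713, 0.701, -0.0]
force: [0.5, 4.6, -2.3]
gripper_width: 0.0221
```

Call:
{"op": "servo_tool", "data": {"steps": [[0, 0, 1, 0, 0, 0], [0, 0, 2, 0, 0, 0], [0, 0, 2, 0, 0, 0]]}}

```text
t: 13.3
eef_pos: [0.5825, 0.1402, 0.1044]
ee_rot: [0.0, 0.713, 0.701, 0.0]
force: [1.3, 5.7, -0.9]
gripper_width: 0.0218
```

```bash
python3 - <<'E'
from bench import env
from h import *
tell(env.get_state())
snap(env,"side","s8");snap(env,"wrist","w8")
def z(n,x,y,w=80,h=80):
  return cv2.resize(cv2.imread(f"pics/{n}.png")[y:y+h,x:x+w],(400,400),interpolation=cv2.INTER_CUBIC)
cv2.imwrite("pics/z10.png",np.hstack([z("s8",248,150),z("w8",272,195)]))
E
```

```text
t 13.30 p [0.5825 0.1402 0.1044] yawy -0.97 tilt [0. 0.] F [ 1.3  5.7 -0.9] T [ 0.97 -0.26  0.02] w 0.0218
```

View pics/z10.png

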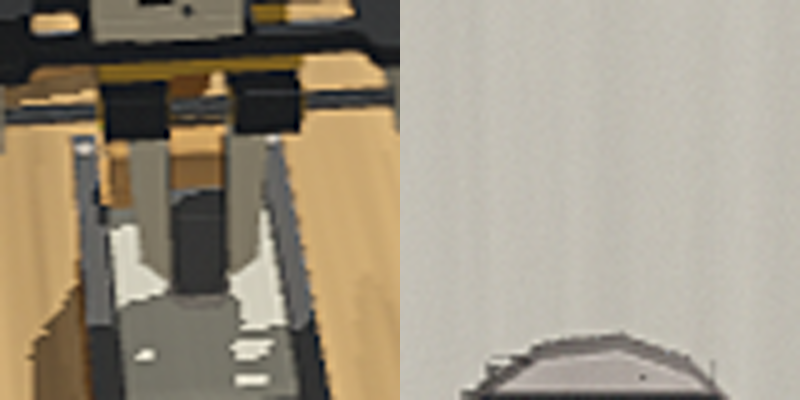

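Nearly home; now 1 mm at a time, watching Fz.

Call:
{"op": "servo_tool", "data": {"steps": [[0, 0, 0.5, 0, 0, 0], [0, 0, 1, 0, 0, 0], [0, 0, 1, 0, 0, 0]]}}

```text
t: 13.7
eef_pos: [0.5825, 0.1402, 0.1035]
ee_rot: [0.0, 0.713, 0.701, 0.0]
force: [-0.0, 4.2, -0.9]
gripper_width: 0.022
```

Call:
{"op": "servo_tool", "data": {"steps": [[0, 0, 0.3, 0, 0, 0], [0, 0, 0.5, 0, 0, 0], [0, 0, 0.5, 0, 0, 0]]}}

```text
t: 14.0
eef_pos: [0.5825, 0.1402, 0.103]
ee_rot: [0.0, 0.713, 0.701, 0.0]
force: [1.6, 5.1, 0.0]
gripper_width: 0.0219
```

Call:
{"op": "servo_tool", "data": {"steps": [[0, 0, 0.3, 0, 0, 0], [0, 0, 0.5, 0, 0, 0], [0, 0, 0.5, 0, 0, 0]]}}

```text
t: 14.3
eef_pos: [0.5825, 0.1402, 0.1026]
ee_rot: [0.0, 0.713, 0.701, 0.0]
force: [0.2, 5.1, 1.9]
gripper_width: 0.0216
```

Call:
{"op": "servo_tool", "data": {"steps": [[0, 0, 0.3, 0, 0, 0], [0, 0, 0.3, 0, 0, 0], [0, 0, 0.3, 0, 0, 0]]}}

```text
t: 14.6
eef_pos: [0.5825, 0.1403, 0.1026]
ee_rot: [0.0, 0.713, 0.701, 0.0]
force: [-0.2, 5.0, 5.2]
gripper_width: 0.0221
```

Call:
{"op": "servo_tool", "data": {"steps": [[0, 0, 0.3, 0, 0, 0], [0, 0, 0.3, 0, 0, 0], [0, 0, 0.3, 0, 0, 0]]}}

```text
t: 14.9
eef_pos: [0.5826, 0.1403, 0.1026]
ee_rot: [0.0, 0.713, 0.701, 0.0]
force: [-2.9, 5.8, 7.9]
gripper_width: 0.0217
```

Call:
{"op": "servo_tool", "data": {"steps": [[0, 0, -0.3, 0, 0, 0], [0, 0, -0.3, 0, 0, 0], [0, 0, -0.3, 0, 0, 0], [0, 0, -0.3, 0, 0, 0], [0, 0, -0.3, 0, 0, 0], [0, 0, -0.3, 0, 0, 0], [0, 0, -0.3, 0, 0, 0], [0, 0, -0.3, 0, 0, 0]], "claw": 0}}

```text
t: 15.7
eef_pos: [0.5825, 0.1402, 0.1024]
ee_rot: [0.0, 0.713, 0.701, 0.0]
force: [-0.7, -1.2, 0.5]
gripper_width: 0.0466
```

```bash
python3 - <<'E'
from bench import env
from h import *
tell(env.get_state())
snap(env,"wrist","w9")
E
```

```text
t 15.70 p [0.5825 0.1402 0.1024] yawy -0.97 tilt [ 0. -0.] F [-0.7 -1.2  0.5] T [-0.09  0.08  0.03] w 0.0466
```

View pics/w9.png

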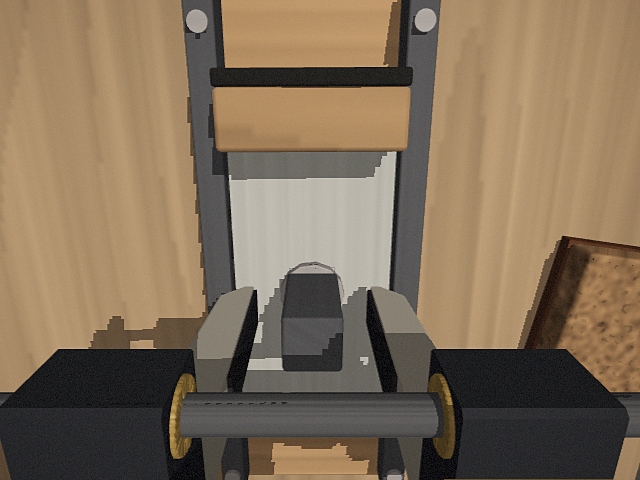

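Call:
{"op": "servo_tool", "data": {"steps": [[0, 0, -5, 0, 0, 0], [0, 0, -20, 0, 0, 0], [0, 0, -45, 0, 0, 0], [0, 0, -75, 0, 0, 0], [0, 0, -105, 0, 0, 0], [0, 0, -125, 0, 0, 0], [0, 0, -130, 0, 0, 0], [0, 0, -130, 0, 0, 0], [0, 0, -130, 0, 0, 0]]}}

```text
t: 16.65
eef_pos: [0.5822, 0.1402, 0.2313]
ee_rot: [-0.0, 0.713, 0.701, -0.001]
force: [0.7, 0.2, -0.3]
gripper_width: 0.0463
```

```bash
python3 - <<'E'
from bench import env
from h import *
tell(env.get_state())
for n,t in(("side","s10"),("scene","c10"),("wrist","w10")):snap(env,n,t)
def z(n,x,y,w=80,h=80):
  return cv2.resize(cv2.imread(f"pics/{n}.png")[y:y+h,x:x+w],(400,400),interpolation=cv2.INTER_CUBIC)
cv2.imwrite("pics/z11.png",np.hstack([z("s10",248,150),z("w10",272,185)]))
w=load("w10");s=load("s10")
for zz in(.093,.135): print(zz,proj(w,[.583,.141,zz]),proj(s,[.585,.141,zz]))
E
```

```text
t 16.65 p [0.5822 0.1402 0.2313] yawy -0.98 tilt [-0.0012 -0.0002] F [ 0.7  0.2 -0.3] T [-0.06  0.11  0.03] w 0.0463
0.093 [313.96015156 217.66320709] [287.9057128  206.42553393]
0.135 [314.15587583 234.9590154 ] [287.63998658 190.52059788]
```

View pics/z11.png

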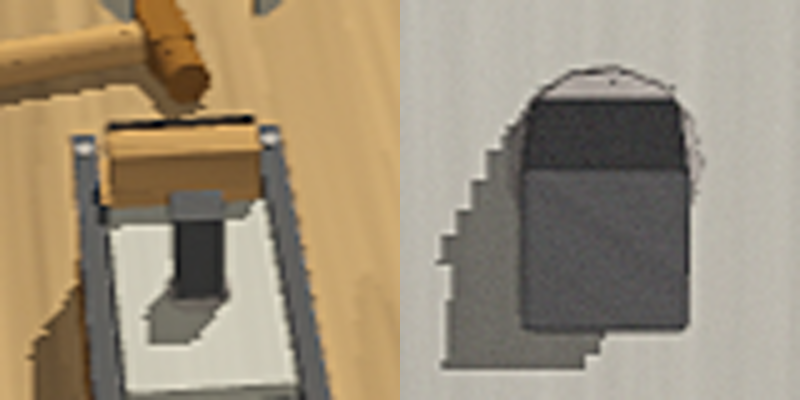

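View pics/s10.png

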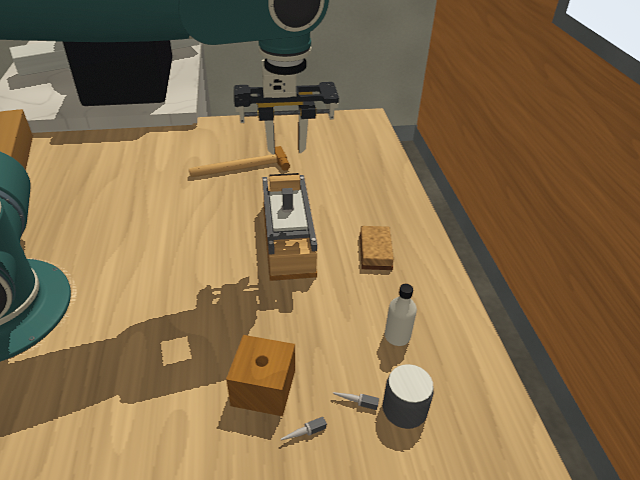

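```bash
python3 - <<'E'
from bench import env
from h import *
print(tri([(load("s10"),(287.4,191.2)),(load("w10"),(313,234.6))]))
print(env.close_job());tell(env.get_state())
E
```

```text
(array([0.58334557, 0.14070259, 0.13354314]), [np.float64(1.0929286056480585), np.float64(1.0929286056478276)])
the job is handed in; nothing more can be done
None
the job is handed in; nothing more can be done
```

The drift is through both holes with its collar home on the plate. I let go of it, backed the hand off about 13 cm and handed the job in at about 17 s; no verdict was reported.

**What I did:** I gripped the drift by its square grip and drew it straight up out of the stand. The wrist camera showed the bar's hole about 4.6 mm out of line with the plate's, towards −y. I set the drift over that spot and lowered it in short steps.

**Forces:** The taper drew the plate into line with a steady sideways force of about 5 N, which matches the plate's drag. The highest upward force I read was about 8 N, when the collar seated, so both stayed well under 20 N.

**Last checks:**
- **Seating:** The hand stopped at a height of 0.1026 m. It had been 0.0906 m when the collar rested on the stand, so it rose exactly the 12 mm between the two surfaces.
- **Height and position:** From two views, the top of the grip is at (0.583, 0.141, 0.1335) m. The height should be 0.135 m, so it is 1.5 mm off, within the 2 mm camera calibration.
- **Upright and undisturbed:** The pictures show the drift upright with its collar on the plate, and the other things on the bench where they were.

**Disagreement:** Before lowering, the cameras differed by several millimetres along y on where the tip stood over the hole. I went by the wrist and scene cameras, and the low forces bore that out.

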